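Load a thread cassette into the spring magazine

ROBOT

A 6-joint arm with a two-finger parallel gripper is mounted at the origin on the work surface. World frame = base frame: x ahead of the robot, y to its left, z up, the work surface at z = 0. Lengths are in m, angles in degrees, forces in N, time in s.
With the tool pointing down it reaches from about 0.4 to 0.825 m from the base axis. Payload 7 kg.
Tool frame: the origin (TCP) lies at the very end of the fingers, on their centre line; the grasp point (between the pads) lies 19 mm behind it (ctrl.grip_point_offset is the distance from the TCP to the grasp point, in m); x points along the fingers, z is the direction in which the jaws open and shut, and the axes are right-handed (so a half turn about x gives the same grasp; the last joint's range is limited). The gripper opens to 88 mm and grips with 3 to 60 N. Pads are 19 mm wide; open, the fingers measure 130 mm over their backs; the gripper's body (78 mm by 193 mm) begins 47 mm behind the grasp point.
Start: joints at [-55.285, 20.546, 0.682, 0, -70.136, -16.507], TCP at [0.211, -0.641, 0.227] pointing down, gripper open.
Joint ranges: [-176.03, 176.03], [-82.01, 121.73], [-58.28, 71.71], [-173.87, 95.51], [-174.79, -0.11], [-173.66, 173.66]. Speed limits (degrees/s): [136.94, 136.94, 172.46, 180, 180, 180].

INTERFACE

Orientations are given as [roll, pitch, yaw] about the fixed x, y, z axes, in that order (R = Rz(yaw) Ry(pitch) Rx(roll)).
In Python, from plant import get_obs, snapshot, calibration, close_job, ctrl gives the robot as it stands.
- The arm moves only by the tool move_arm, never from a script. Its argument "commands" is a list that holds one entry, the list of rows, each a list of 4 numbers: the shift along the tool's x, y, z in cm, then the turn about the tool's x in rad. In form: [[[dx, dy, dz, spin], ...]]. A call has 1 to 8 rows; each row shifts and turns the commanded pose from where the row before left it, along the tool's axes as they then stand; what a row does not reach is not made up. A row lasts 1/10 s, in which the tool goes at most 50 mm and 8.59 degrees, less where a joint would pass 70% of its speed; a pose out of reach is approached as far as the arm can. A call with a gripper value outside its range is refused whole. "jaw" is the finger opening in cm, from 0 to 8.76, set as the call begins (left out, the last holds). The fingers move at their own pace and stop on an object; the grip force is fixed at half the most. Time passes only in rows, so rows that do not move let the fingers close. It gives the time, the measured TCP pose, the force and the opening at its end, in the units of the state.
- get_obs(): the state, without advancing time (a new reading comes with each control period).
- snapshot(name): name is "side" or "top" or "wrist"; returns (picture, depth): 400x640x3 uint8, red, green, blue; 400x640 float32, m along the optical axis (not along the pixel's ray), 0 where there is no reading.
- calibration(name): a dict with "mtx" (3x3 intrinsics, pixels), "T" (4x4, takes a point from camera to world coordinates); the wrist camera has in their place "tool_from_camera" (4x4, takes a point from camera to tool coordinates, whose origin is the TCP and whose axes are the tool frame's). Camera axes: x right, y up, looking along -z (the intrinsics and any distortion apply to the point x, -y, -z); pixel columns grow to the right and rows downward; lengths in m; the calibration is good to about 2 mm. A picture is of the moment at which its call begins: read the wrist's pose just before it. calibration takes no time and is no camera call.
- close_job(): hands the job in, once; it reports no verdict.
The state is a dict: "clock": time; "joint_pos": joint angles; "qvel": joint speeds; "tau": joint torques, N m; "tool_pos": TCP position; "orientation": TCP orientation; "force": force on the tool from outside, world axes, zero at the start; "moment": the same for the moment, N m; "opening": finger opening in m.
Only numpy, scipy, OpenCV 4.12 (cv2) and the standard library are available. Lean on these libraries where they do the work, as an engineer would, in place of code of your own. Each camera call takes 0.05 s, during which the arm holds its last target. There are 200 camera calls.

TASK

Take the square wooden thread cassette that lies on the bench, stand it on end on the bench and let go of it, then take it again from above and put it upright between the four corner posts of the spring magazine. Press it slowly down against the spring until it meets the solid stop and the catch has snapped over its top end, without ramming it, and let go. Leave the other things on the bench where they are.

Things in the scene. Friction and masses are not known exactly. Their poses are not given: they have to be found in the camera images.
- cassette: Thread cassette: a square wooden case 56 x 56 mm and 120 mm long, flat-sided, with darker ends and a window of yellow thread in each side; 0.17 to 0.29 kg. Lies on the bench at first. Origin at its very centre (28 mm up as it lies); x runs along its length, y and z square to its sides. Both ends are alike: either may go up.
- magazine: Spring magazine, fixed, its place and yaw vary: dark 130 x 100 mm base plate, 10 mm thick, and four upright aluminium corner angles making a square shaft, 60 mm wide inside, 68 outside. A slot 42 mm wide runs down the middle of each side (strips cross three of them 54 to 66 mm up). Origin on the bench on the shaft's axis, z up, shaft sides square to x and y.
- mouth (a point): Centre of the shaft's mouth, on its axis 200 mm above the bench; the corner angles flare outwards over their last 14 mm. Behind the shaft, on its +x side, a bar with the catch and a dark post 200 mm high stand 49 to 67 mm from the axis.
- shaft_foot (a point): On the base plate inside the shaft, on its axis, 10 mm above the bench. Above it is a solid stop for the cassette's lower end. Stop and catch are clamped together at an unknown height: stop 20 to 50 mm above the bench, the seated cassette's top 140 to 170 mm; find it by feel. The stop feels hard: 25 N pressing in all is plenty, come to it slowly, over 70 N counts as ramming.
- follower (a joint): Black 36 mm follower plate in the shaft, on a spring, carrying the cassette: metres pressed down; 0 = free, its top 105 mm above the bench. It resists with 5.5 N at first, rising to about 17 N pressed 0.085, more if pressed fast (damped, 8 N per 0.1 m/s). Let go unlatched, it lifts the cassette again.
- catch (a joint): Brass catch, 18 mm wide, sloped on top, in the shaft's +x slot: metres pushed outwards; 0 = sprung in. The cassette's lower end pushes it aside on the way in, 145 to 195 mm above the bench (3 to 7 N extra); it then rubs along the side, 0.002 to 0.008 out, until, with the cassette on the stop, it snaps in about 2 mm above the top end and holds it.
- hoop: Bystander: embroidery hoop lying flat, 180 mm across, 14 mm high. Origin under its centre.
- punch: Bystander: punch needle with a dark wooden handle 16 mm thick, about 140 mm long, lying along its x.
- clamp: Bystander: black bar clamp lying flat, 150 x 90 mm, 18 mm high.
- jar: Bystander: glass jar, 64 mm across, 75 mm high. Origin under its centre.
- mug: Bystander: white mug, 80 mm across, 90 mm high, handle on its +y side. Origin under its centre.
- reel: Bystander: small round wooden reel, 38 mm across, 45 mm high, standing. Origin under its centre.
Things that resemble listed ones, but are neither listed nor needed, are in the scene too. Of the things that look like the cassette, the larger one is meant. Several things look just like the magazine: the one meant starts nearest to the robot's base.

How it is judged:
By the outcome, as a careful person would: the job done as asked, in the order asked, and still so for the second after the job is handed in, with the robot touching nothing.
It also fails if it takes over 67 s, if anything falls off the work surface, if the arm or the gripper's body presses on something with over 40 N, if the wrist force passes 120 N, or if a joint passes its speed limit or range.

## Working session

There is one attempt and no reset: what is moved stays moved. The work goes in short steps, Python scripts to look and compute and a tool call to move; the robot and the scene stay as the last step left them, time stands still between calls to the robot, and variables do not carry over. Pictures are saved under pics/ and viewed, about 8 in all and at most 12, crops included, and the job is handed in when it is done.

Besides the shell and the picture viewer there is one more tool, called after "Emit:" by a JSON object that holds its "fn" and its "kwargs", one argument or row to a line. move_arm: Moves the arm, as the interface text tells. Its arguments: {"type":"object","properties":{"commands":{"type":"array"},"jaw":{"type":"number"}},"required":["commands"]}

```bash
ls; mkdir -p pics; cat > h.py <<'E'
import numpy as np, cv2
from plant import get_obs, snapshot, calibration, close_job, ctrl
from scipy.spatial.transform import Rotation as R
def toolT():
    o=get_obs(); T=np.eye(4)
    T[:3,:3]=R.from_euler('xyz',o['orientation'],degrees=True).as_matrix(); T[:3,3]=o['tool_pos']; return T
def look(name,fn=None):
    c=calibration(name); T=c['T'] if 'T' in c else toolT()@c['tool_from_camera']
    p,d=snapshot(name)
    np.savez(f'{name}.npz',p=p,d=d,T=T,K=c['mtx'])
    if fn: cv2.imwrite('pics/'+fn,p[:,:,::-1])
    return p,d,T,np.array(c['mtx'])
def world(d,T,K):
    v,u=np.mgrid[:d.shape[0],:d.shape[1]]
    P=np.stack([(u-K[0,2])/K[0,0]*d,-(v-K[1,2])/K[1,1]*d,-d],-1)
    return P@T[:3,:3].T+T[:3,3]
E
python3 - <<'E'
from h import *
print({k:np.round(v,3) for k,v in get_obs().items()})
for n in ('top','side'):
    p,d,T,K=look(n,n+'1.png'); c=calibration(n); print(n,{k:np.round(v,3) for k,v in c.items()})
print(calibration('wrist'))
E
```

```text
pics
{'clock': np.float64(0.0), 'joint_pos': array([-5.5283e+01,  2.0590e+01,  6.3600e-01, -2.1000e-02, -7.0136e+01,
       -1.6507e+01]), 'qvel': array([-0.019,  0.037,  0.041,  0.006, -0.001,  0.064]), 'tau': array([-1.0000e-03, -5.8271e+01,  2.9307e+01,  6.9970e+00,  7.0000e-03,
       -0.0000e+00]), 'tool_pos': array([ 0.211, -0.641,  0.226]), 'orientation': array([  3.793,  89.909, 111.996]), 'force': array([ 0.869,  1.132, -0.687]), 'moment': array([-0.007,  0.007, -0.013]), 'opening': np.float64(0.087)}
top {'mtx': array([[362.647,   0.   , 321.229],
       [  0.   , 362.647, 199.202],
       [  0.   ,   0.   ,   1.   ]]), 'T': array([[ 0.012,  0.996, -0.083,  0.469],
       [-1.   ,  0.014,  0.022, -0.062],
       [ 0.023,  0.083,  0.996,  1.229],
       [ 0.   ,  0.   ,  0.   ,  1.   ]])}
side {'mtx': array([[389.796,   0.   , 314.82 ],
       [  0.   , 389.796, 206.628],
       [  0.   ,   0.   ,   1.   ]]), 'T': array([[-9.33e-01,  2.50e-01, -2.58e-01,  1.88e-01],
       [-3.59e-01, -6.47e-01,  6.72e-01,  8.03e-01],
       [ 1.00e-03,  7.20e-01,  6.94e-01,  1.05e+00],
       [ 0.00e+00,  0.00e+00,  0.00e+00,  1.00e+00]])}
{'mtx': array([[350.29486194,   0.        , 322.46235902],
       [  0.        , 350.29486194, 198.3016788 ],
       [  0.        ,   0.        ,   1.        ]]), 'tool_from_camera': array([[ 1.23013018e-03,  2.69042592e-01, -9.63127494e-01,
        -1.57718820e-01],
       [ 5.67724450e-04,  9.63127880e-01,  2.69043425e-01,
         7.30625183e-02],
       [ 9.99999082e-01, -8.77749464e-04,  1.03203062e-03,
        -3.76824188e-05],
       [ 0.00000000e+00,  0.00000000e+00,  0.00000000e+00,
         1.00000000e+00]])}
```

View pics/top1.png

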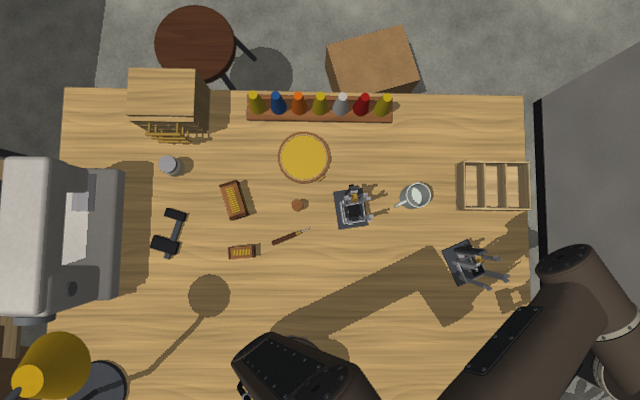

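View pics/side1.png

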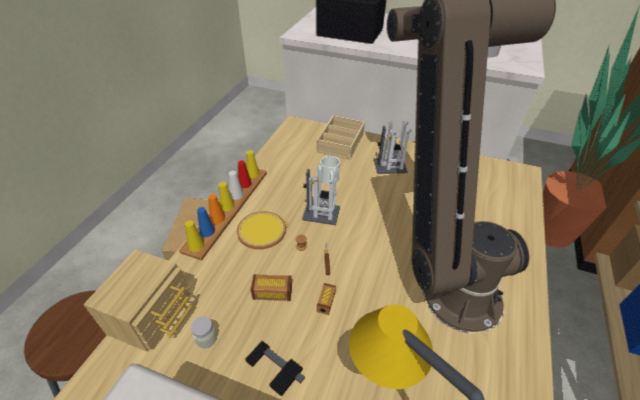

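Top view: cassette candidates are the larger one at (234,200) and a small lookalike at (242,252). Magazine candidates are (352,207) and (467,262). Next I measure all of them.

```bash
python3 - <<'E'
from h import *
z=np.load('top.npz'); W=world(z['d'],z['T'],z['K']); p=z['p']
hsv=cv2.cvtColor(p,cv2.COLOR_RGB2HSV)
def rep(name,u0,u1,v0,v1,zlo,zhi):
    w=W[v0:v1,u0:u1]; m=((w[...,2]>zlo)&(w[...,2]<zhi)).astype(np.uint8)
    q=w[m>0]; 
    if len(q)<5: print(name,len(q));return
    r=cv2.minAreaRect(q[:,:2].astype(np.float32)*1000); print(name,len(q),np.round(r[0]),np.round(r[1]),round(r[2],1),'z',np.round(np.percentile(q[:,2],[1,50,99]),3))
rep('casA',212,262,172,228,.035,.09)
rep('casB',222,262,240,264,.02,.09)
for n,b in (('mag1',(325,395,175,235)),('mag2',(438,515,230,300))):
    rep(n+'base',*b,.005,.016); rep(n+'top',*b,.175,.23); rep(n+'mid',*b,.09,.12)
for u,v in((234,200),(242,252),(352,207),(467,262),(300,280)): print(u,v,W[v,u].round(3),hsv[v,u])
# camera: dark plates visible?
# height map crops
c=cv2.resize(p[170:300,205:525],None,fx=2.5,fy=2.5,interpolation=cv2.INTER_CUBIC)
cv2.imwrite('pics/top_crop.png',c[:,:,::-1])
E
```

```text
casA 692 [561. 198.] [121.  57.] 18.6 z [0.038 0.056 0.062]
casB 321 [392. 170.] [39. 84.] 5.2 z [0.025 0.039 0.044]
mag1base 611 [ 557. -214.] [197. 225.] 0.7 z [0.005 0.01  0.016]
mag1top 178 [ 542. -186.] [107.  81.] 9.6 z [0.176 0.198 0.205]
mag1mid 165 [ 545. -186.] [99. 68.] 6.7 z [0.095 0.105 0.116]
mag2base 613 [ 358. -613.] [223. 255.] 0.4 z [0.005 0.01  0.015]
mag2top 241 [ 365. -567.] [109.  81.] 24.8 z [0.176 0.196 0.204]
mag2mid 193 [ 373. -563.] [112.  70.] 23.8 z [0.091 0.105 0.12 ]
234 200 [0.56  0.195 0.053] [ 24 197 168]
242 252 [0.393 0.166 0.042] [ 22 184 151]
352 207 [ 0.539 -0.183  0.105] [140  24  32]
467 262 [ 0.374 -0.538  0.112] [60  4 66]
300 280 [ 0.299 -0.021 -0.002] [ 19 115 191]
```

View pics/top_crop.png

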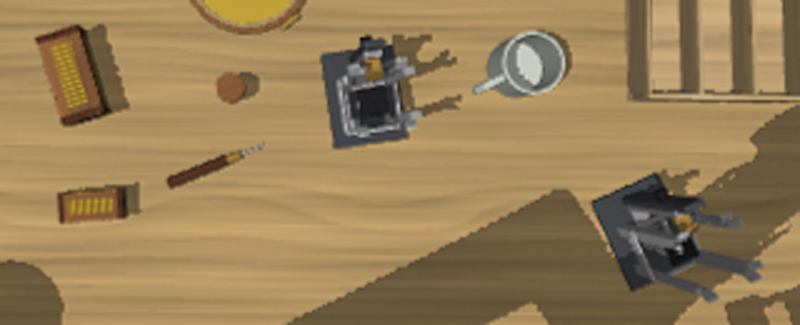

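The crop shows the larger cassette (crop 75,75; measured 121x57 mm, top at 56 mm), clearly bigger than the lookalike (84x39 mm). The magazine nearest the base is at about (0.54,-0.19), 0.57 m away against 0.67 m for the other, with its catch towards +x. Next I work out the first move.

```bash
cat >> h.py <<'E'
def go(target,jawyaw=None):
    """shift (cm, tool axes of present pose) to target and spin (rad) to bring jaw axis to jawyaw (deg, mod 180)"""
    T=toolT(); d=T[:3,:3].T@(np.array(target)-T[:3,3])*100
    s=None
    if jawyaw is not None:
        z=T[:3,2]; y=np.degrees(np.arctan2(z[1],z[0])); e=(jawyaw-y+90)%180-90; s=-np.radians(e) # tool x down
    print('tool pos',T[:3,3].round(4),'axes x',T[:3,0].round(2),'y',T[:3,1].round(3),'z',T[:3,2].round(3),'shift cm',d.round(2),'spin',s)
E
python3 - <<'E'
from h import *
z=np.load('top.npz'); W=world(z['d'],z['T'],z['K'])
w=W[165:235,205:270].reshape(-1,3); q=w[(w[:,2]>.05)&(w[:,2]<.065)]
r=cv2.minAreaRect(q[:,:2].astype(np.float32)*1000); print(r); print(cv2.boxPoints(r).round(0))
s=np.load('side.npz'); Ws=world(s['d'],s['T'],s['K']).reshape(-1,3)
q2=Ws[(Ws[:,2]>.05)&(Ws[:,2]<.065)&(abs(Ws[:,0]-.56)<.09)&(abs(Ws[:,1]-.198)<.07)]
r2=cv2.minAreaRect(q2[:,:2].astype(np.float32)*1000); print(len(q2),r2)
c=np.array(r[0])/1000; a=np.radians(18.6); u=np.array([np.cos(a),np.sin(a)])
A=c-u*.060; print('A pt',A)
go([A[0],A[1],.15],18.6+90)
E
```

```text
((560.8230590820312, 198.56686401367188), (120.00281524658203, 56.64318084716797), 18.849956512451172)
[[495. 206.]
 [513. 152.]
 [627. 191.]
 [608. 245.]]
654 ((563.4443969726562, 200.28143310546875), (119.71890258789062, 60.48586654663086), 18.969501495361328)
A pt [0.50395695 0.17942931]
tool pos [ 0.2108 -0.6408  0.2257] axes x [-0.  0. -1.] y [-0.95  -0.312  0.   ] z [-0.312  0.95   0.001] shift cm [  7.67 -53.48  68.75] spin -0.006924601438306459
```

Emit:
{"fn": "move_arm", "kwargs": {
  "commands": [
    [[-1.5,-1.2,1.5,0],[-1.5,-2.4,3.1,0],[0,-2.4,3.1,0],[0,-2.4,3.1,0],[0,-2.4,3.1,0],[0,-2.4,3.1,0],[0,-2.4,3.1,0],[0,-2.4,3.1,0]]
  ],
  "jaw": 8.7
}}

```text
clock: 0.9
tool_pos: [0.3094, -0.363, 0.2563]
orientation: [13.4, 90.0, 121.6]
force: [0.4, 1.2, -0.0]
opening: 0.0866
```

Emit:
{"fn": "move_arm", "kwargs": {
  "commands": [
    [[0,-2.4,3.1,0],[0,-2.4,3.1,0],[0,-2.4,3.1,0],[0,-2.4,3.1,0],[0,-2.4,3.1,0],[0,-2.4,3.1,0],[0,-2.4,3.1,0],[0,-2.4,3.1,0]]
  ]
}}

```text
clock: 1.7
tool_pos: [0.4143, -0.0673, 0.2566]
orientation: [-71.1, 90.0, 37.1]
force: [0.6, -0.8, 0.3]
opening: 0.0867
```

Emit:
{"fn": "move_arm", "kwargs": {
  "commands": [
    [[1,-2.4,3.1,0],[2,-2.4,3.1,0],[2,-2.4,3.1,0],[2,-2.4,3.1,0],[2,-2.4,3.1,0],[0,-2.0,2.5,0],[0,0,0,0]]
  ]
}}

```text
clock: 2.4
tool_pos: [0.492, 0.1486, 0.1653]
orientation: [121.0, 89.9, -130.7]
force: [0.7, 0.1, 0.3]
opening: 0.0869
```

```bash
python3 - <<'E'
from h import *
print(get_obs()['clock'],get_obs()['force'])
go([.5045,.180,.10],108.9)
p,d,T,K=look('wrist','w1.png'); W=world(d,T,K).reshape(-1,3)
q=W[(W[:,2]>.05)&(W[:,2]<.065)&(abs(W[:,0]-.56)<.12)&(abs(W[:,1]-.198)<.1)]
print(len(q),cv2.minAreaRect(q[:,:2].astype(np.float32)*1000),np.median(q[:,2]))
E
```

```text
2.4 [0.74020556 0.07373102 0.33058228]
tool pos [0.492  0.1486 0.1653] axes x [-0. -0. -1.] y [-0.949 -0.315  0.001] z [-0.315  0.949 -0.001] shift cm [ 6.53 -2.19  2.59] spin -0.009402683234237277
5259 ((554.4073486328125, 195.87997436523438), (105.02220153808594, 56.233154296875), 18.775169372558594) 0.055705721364417704
```

View pics/w1.png

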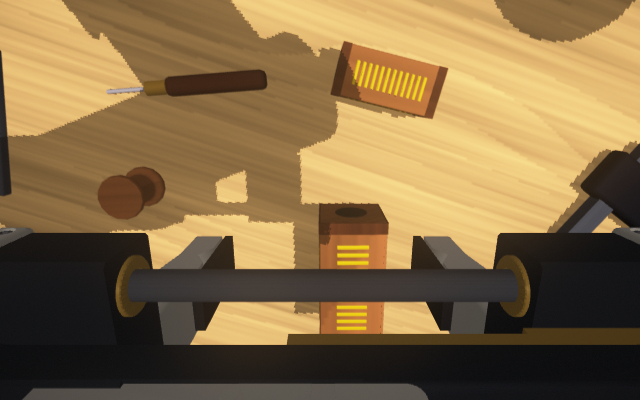

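The wrist view shows the cassette between the open fingers: near end at (352,205), with a hole in the end face, and the lookalike beyond at (390,80). I grip with a small overlap at the top corner of the near end so that it can pivot.

Emit:
{"fn": "move_arm", "kwargs": {
  "commands": [
    [[2,-1.1,1.25,0],[3,-1.1,1.25,0],[3,0,0,-0.009],[2,0,0,0],[1.5,0,0,0],[0.6,0,0,0],[0,0,0,0]]
  ]
}}

```text
clock: 3.15
tool_pos: [0.5036, 0.1755, 0.0451]
orientation: [109.1, 89.9, -142.2]
force: [0.5, -0.1, -0.4]
opening: 0.087
```

```bash
python3 - <<'E'
from h import *
go([.5042,.179,.044],108.8)
E
```

```text
tool pos [0.5036 0.1755 0.0451] axes x [-0. -0. -1.] y [-0.947 -0.32   0.001] z [-0.32   0.947 -0.   ] shift cm [ 0.11 -0.17  0.31] spin -0.001955672821511047
```

Emit:
{"fn": "move_arm", "kwargs": {
  "commands": [
    [[0.1,-0.2,0.3,0],[0,0,0,0]]
  ]
}}

```text
clock: 3.35
tool_pos: [0.5058, 0.1805, 0.0456]
orientation: [-73.0, 89.9, 35.7]
force: [0.9, 0.1, 0.4]
opening: 0.0873
```

Emit:
{"fn": "move_arm", "kwargs": {
  "commands": [
    [[0,0,0,0],[0,0,0,0],[0,0,0,0],[0,0,0,0],[0,0,0,0],[0,0,0,0]]
  ],
  "jaw": 5.0
}}

```text
clock: 3.95
tool_pos: [0.505, 0.1799, 0.0446]
orientation: [136.7, 90.0, -114.6]
force: [-0.9, -1.2, 1.8]
opening: 0.0556
```

Emit:
{"fn": "move_arm", "kwargs": {
  "commands": [
    [[-1,0,0,0],[-1,0,0,0],[-1,0,0,0],[-1,0,0,0],[0,0,0,0],[0,0,0,0]]
  ]
}}

```text
clock: 4.55
tool_pos: [0.5051, 0.18, 0.085]
orientation: [-58.9, 89.9, 49.8]
force: [-0.2, -0.4, -2.1]
opening: 0.0554
```

```bash
python3 - <<'E'
from h import *
print(get_obs()['force'],get_obs()['moment'],get_obs()['opening'])
p,d,T,K=look('side'); W=world(d,T,K)
q=W[(W[...,2]>.004)&(abs(W[...,0]-.56)<.12)&(abs(W[...,1]-.198)<.07)]
print(len(q)); cv2.imwrite('pics/s2.png',cv2.resize(p[210:370,180:380],None,fx=3,fy=3)[:,:,::-1])
E
```

```text
[-0.23573092 -0.44520154 -2.07925746] [-0.07172334  0.15165981  0.00859574] 0.055408770062366476
3968
```

View pics/s2.png

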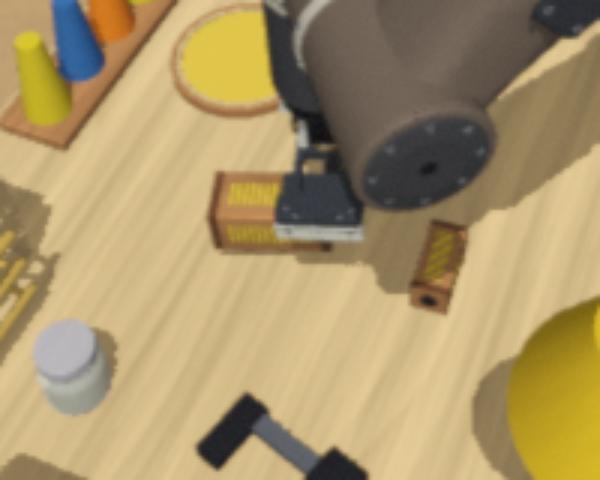

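```bash
cat >> h.py <<'E'
def tilt(c=(.505,.18),a=18.8,side='side',shot=True,half=.035):
    """profile of top heights along axis s (from grip) of points within half of axis"""
    if shot: look(side)
    s=np.load(side+'.npz'); W=world(s['d'],s['T'],s['K']).reshape(-1,3)
    hsv=cv2.cvtColor(s['p'],cv2.COLOR_RGB2HSV).reshape(-1,3)
    u=np.array([np.cos(np.radians(a)),np.sin(np.radians(a))]); n=np.array([-u[1],u[0]])
    S=(W[:,:2]-c)@u; N=(W[:,:2]-c)@n
    for lo in np.arange(-.08,.16,.02):
        m=(S>lo)&(S<lo+.02)&(abs(N)<half)&(W[:,2]>.008)&(hsv[:,1]>60)&(hsv[:,0]<30)
        if m.sum()>5: print(f's {lo:.2f} n {m.sum()} z',np.percentile(W[m,2],[2,50,98]).round(3),'N',np.percentile(N[m],[2,98]).round(3))
E
python3 -c "
from h import *
tilt(shot=False)"
```

```text
s -0.06 n 60 z [0.485 0.509 0.526] N [-0.015  0.028]
s -0.04 n 27 z [0.503 0.517 0.525] N [-0.033  0.034]
s -0.02 n 10 z [0.125 0.193 0.2  ] N [-0.02   0.021]
s 0.00 n 40 z [0.042 0.057 0.272] N [-0.033  0.03 ]
s 0.02 n 104 z [0.042 0.282 0.527] N [-0.032  0.035]
s 0.04 n 193 z [0.046 0.38  0.526] N [-0.02   0.029]
s 0.06 n 168 z [0.045 0.094 0.099] N [-0.026  0.03 ]
s 0.08 n 172 z [0.045 0.093 0.099] N [-0.028  0.029]
s 0.10 n 169 z [0.042 0.093 0.098] N [-0.027  0.03 ]
s 0.12 n 17 z [0.06  0.094 0.097] N [-0.022  0.028]
```

Held rigidly horizontal, so I try short up-and-down jerks to let it swing down in the pads.

Emit:
{"fn": "move_arm", "kwargs": {
  "commands": [
    [[-5,0,0,0],[-5,0,0,0],[5,0,0,0],[-5,0,0,0],[5,0,0,0],[-5,0,0,0],[0,0,0,0],[0,0,0,0]]
  ]
}}

```text
clock: 5.4
tool_pos: [0.5054, 0.1801, 0.1847]
orientation: [-74.8, 90.0, 33.9]
force: [0.1, 0.8, -2.7]
opening: 0.0552
```

```bash
python3 - <<'E'
from h import *
print(get_obs()['force'],get_obs()['moment'],get_obs()['tool_pos'])
tilt()
E
```

```text
[ 0.11801458  0.80608031 -2.73700863] [-0.0098499   0.16961611 -0.03059198] [0.50542302 0.18014917 0.18468118]
s -0.06 n 69 z [0.587 0.609 0.625] N [-0.004  0.034]
s -0.04 n 43 z [0.152 0.61  0.625] N [0.018 0.035]
s -0.02 n 55 z [0.139 0.159 0.298] N [0.01  0.031]
s 0.00 n 83 z [0.129 0.157 0.296] N [-0.027  0.032]
s 0.02 n 168 z [0.119 0.263 0.623] N [-0.03   0.035]
s 0.04 n 196 z [0.103 0.164 0.609] N [0.008 0.03 ]
s 0.06 n 174 z [0.093 0.149 0.162] N [-0.023  0.03 ]
s 0.08 n 135 z [0.106 0.138 0.149] N [-0.026  0.03 ]
s 0.10 n 27 z [0.129 0.133 0.137] N [-0.025  0.029]
```

Emit:
{"fn": "move_arm", "kwargs": {
  "commands": [
    [[-5,0,0,0],[5,0,0,0],[-5,0,0,0],[5,0,0,0],[-5,0,0,0],[5,0,0,0],[-5,0,0,0],[0,0,0,0]]
  ]
}}

```text
clock: 6.25
tool_pos: [0.5054, 0.1792, 0.2362]
orientation: [-146.7, 89.9, -37.9]
force: [1.1, 0.7, 0.8]
opening: 0.0554
```

```bash
python3 - <<'E'
from h import *
print(get_obs()['force'],get_obs()['moment'],get_obs()['tool_pos'])
tilt()
E
```

```text
[1.1379975  0.73387691 0.78593801] [ 0.17689106 -0.1824139   0.00044765] [0.50535786 0.17918181 0.23624096]
s -0.06 n 50 z [0.628 0.659 0.676] N [0.    0.033]
s -0.04 n 97 z [0.204 0.218 0.676] N [-0.026  0.035]
s -0.02 n 80 z [0.179 0.207 0.348] N [-0.03  0.03]
s 0.00 n 121 z [0.157 0.2   0.345] N [-0.027  0.033]
s 0.02 n 245 z [0.142 0.214 0.669] N [-0.033  0.034]
s 0.04 n 220 z [0.13  0.194 0.664] N [0.005 0.029]
s 0.06 n 123 z [0.144 0.171 0.185] N [-0.027  0.029]
s 0.08 n 25 z [0.156 0.161 0.166] N [-0.028  0.027]
```

Emit:
{"fn": "move_arm", "kwargs": {
  "commands": [
    [[5,0,0,0],[-3.5,-3.5,0,0],[3.5,3.5,0,0],[-3.5,-3.5,0,0],[3.5,3.5,0,0],[-3.5,-3.5,0,0],[0,0,0,0],[0,0,0,0]]
  ]
}}

```text
clock: 7.1
tool_pos: [0.5376, 0.1904, 0.2185]
orientation: [111.9, 89.9, -139.4]
force: [0.7, 0.8, -1.5]
opening: 0.0555
```

```bash
python3 - <<'E'
from h import *
o=get_obs();print(o['force'],o['moment'],o['tool_pos'])
tilt(c=o['tool_pos'][:2])
E
```

```text
[ 0.65598071  0.80571293 -1.48049658] [ 0.08608046 -0.05968282  0.00649031] [0.53755861 0.19040796 0.2184834 ]
s -0.06 n 80 z [0.206 0.628 0.659] N [-0.019  0.033]
s -0.04 n 168 z [0.17  0.211 0.657] N [-0.025  0.034]
s -0.02 n 110 z [0.129 0.174 0.207] N [0.025 0.031]
s 0.00 n 172 z [0.106 0.164 0.325] N [-0.028  0.033]
s 0.02 n 198 z [0.112 0.171 0.652] N [-0.031  0.034]
s 0.04 n 123 z [0.115 0.145 0.539] N [-0.023  0.029]
```

Emit:
{"fn": "move_arm", "kwargs": {
  "commands": [
    [[3,0,0,0],[3,0,0,0],[2.5,0,0,0],[1.5,0,0,0],[0,0,0,0],[0.3,-0.3,0,0],[0.3,-0.3,0,0],[0.2,-0.3,0,0]]
  ]
}}

```text
clock: 7.95
tool_pos: [0.5524, 0.1965, 0.1177]
orientation: [-87.1, 89.3, 21.8]
force: [2.1, -2.2, 33.4]
opening: 0.0556
```

```bash
python3 - <<'E'
from h import *
o=get_obs();print(o['force'],o['moment'],o['tool_pos'])
tilt(c=o['tool_pos'][:2])
E
```

```text
[ 2.08029858 -2.20773354 33.37528334] [-0.74241146 -0.54669669 -0.09630058] [0.55240928 0.19651639 0.11769757]
s -0.06 n 99 z [0.113 0.532 0.558] N [-0.023  0.032]
s -0.04 n 88 z [0.057 0.111 0.558] N [-0.031  0.033]
s -0.02 n 104 z [0.01  0.056 0.095] N [0.025 0.03 ]
s 0.00 n 118 z [0.01  0.058 0.216] N [0.025 0.034]
s 0.02 n 225 z [0.018 0.325 0.554] N [-0.03   0.034]
s 0.04 n 39 z [0.016 0.413 0.515] N [-0.015  0.026]
```

Emit:
{"fn": "move_arm", "kwargs": {
  "commands": [
    [[-0.5,-0.6,0,0],[0,-0.6,0,0],[0,0,0,0]]
  ]
}}

```text
clock: 8.3
tool_pos: [0.5597, 0.1988, 0.1177]
orientation: [-78.5, 89.9, 30.2]
force: [-0.8, -0.0, 11.1]
opening: 0.0558
```

```bash
python3 - <<'E'
from h import *
o=get_obs();print(o['force'],o['moment'],o['tool_pos'])
tilt(c=o['tool_pos'][:2])
p=np.load('side.npz')['p']; cv2.imwrite('pics/s3.png',cv2.resize(p[210:330,200:360],None,fx=4,fy=4,interpolation=cv2.INTER_CUBIC)[:,:,::-1])
E
```

```text
[-0.78608102 -0.04524927 11.05342398] [ 0.36025325  0.74624492 -0.02259775] [0.55968382 0.1988203  0.11766812]
s -0.06 n 96 z [0.113 0.53  0.559] N [-0.018  0.033]
s -0.04 n 127 z [0.038 0.118 0.558] N [-0.029  0.034]
s -0.02 n 104 z [0.011 0.056 0.094] N [0.026 0.03 ]
s 0.00 n 106 z [0.01  0.055 0.093] N [0.025 0.03 ]
s 0.02 n 126 z [0.013 0.066 0.556] N [0.001 0.034]
s 0.04 n 25 z [0.021 0.363 0.424] N [-0.015  0.025]
```

View pics/s3.png

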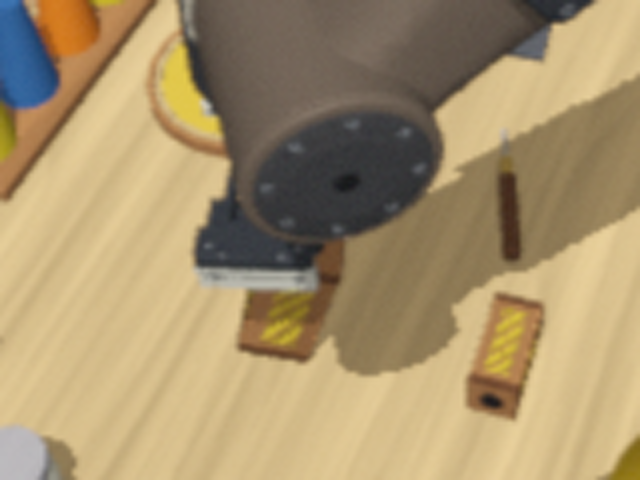

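The side crop shows the cassette nearly upright under the gripper, leaning a little; its bottom edge runs (238,350)–(305,360). Next I measure the lean on the visible face.

```bash
cat >> h.py <<'E'
def lean(c,a=18.8,shot=True):
    if shot: look('side')
    s=np.load('side.npz'); W=world(s['d'],s['T'],s['K']); hsv=cv2.cvtColor(s['p'],cv2.COLOR_RGB2HSV)
    u=np.array([np.cos(np.radians(a)),np.sin(np.radians(a))]); n=np.array([-u[1],u[0]])
    S=(W[...,:2]-c)@u; N=(W[...,:2]-c)@n
    m=(N>.02)&(N<.038)&(abs(S)<.1)&(W[...,2]>.008)&(W[...,2]<.135)&(hsv[...,1]>90)&(hsv[...,0]<30)
    m=cv2.morphologyEx(m.astype(np.uint8),cv2.MORPH_OPEN,np.ones((2,2)))>0
    q=np.stack([S[m],W[...,2][m]],-1)
    for z in np.arange(.01,.13,.01):
        k=(q[:,1]>=z)&(q[:,1]<z+.01)
        if k.sum()>3: print(f'z {z:.2f} n {k.sum()} S',np.percentile(q[k,0],[3,97]).round(3))
E
python3 - <<'E'
from h import *
lean([.5597,.1988],shot=False)
E
```

```text
z 0.01 n 30 S [-0.013  0.036]
z 0.02 n 31 S [-0.016  0.033]
z 0.03 n 32 S [-0.02   0.031]
z 0.04 n 35 S [-0.021  0.028]
z 0.05 n 30 S [-0.025  0.024]
z 0.06 n 37 S [-0.028  0.023]
z 0.07 n 35 S [-0.032  0.022]
z 0.08 n 34 S [-0.033  0.015]
z 0.09 n 8 S [-0.038  0.001]
z 0.10 n 5 S [-0.04  -0.033]
z 0.11 n 13 S [-0.043 -0.034]
```

Emit:
{"fn": "move_arm", "kwargs": {
  "commands": [
    [[0.2,-0.7,0,0],[0,-0.7,0,0],[0,-0.7,0,0],[0,0,0,0]]
  ]
}}

```text
clock: 8.75
tool_pos: [0.5785, 0.2048, 0.114]
orientation: [98.5, 90.0, -152.8]
force: [-0.6, 0.2, 3.6]
opening: 0.0552
```

```bash
python3 - <<'E'
from h import *
o=get_obs();print(o['force'],o['moment'],o['tool_pos'])
lean(o['tool_pos'][:2])
E
```

```text
[-0.59759604  0.21377447  3.60240113] [ 0.01966958  0.65725742 -0.02528073] [0.57845089 0.2048135  0.11401097]
z 0.01 n 32 S [-0.032  0.02 ]
z 0.02 n 31 S [-0.033  0.018]
z 0.03 n 32 S [-0.034  0.015]
z 0.04 n 33 S [-0.035  0.014]
z 0.05 n 29 S [-0.036  0.013]
z 0.06 n 36 S [-0.039  0.008]
z 0.07 n 39 S [-0.039  0.011]
z 0.08 n 25 S [-0.041 -0.004]
z 0.09 n 8 S [-0.041 -0.029]
z 0.10 n 6 S [-0.042 -0.033]
z 0.11 n 15 S [-0.045 -0.032]
z 0.12 n 4 S [-0.045 -0.032]
```

Emit:
{"fn": "move_arm", "kwargs": {
  "commands": [
    [[0.1,-0.7,0,0],[0.1,-0.7,0,0],[0,0,0,0]]
  ]
}}

```text
clock: 9.1
tool_pos: [0.5919, 0.2093, 0.112]
orientation: [122.3, 90.0, -129.0]
force: [-0.9, -0.2, 2.3]
opening: 0.0555
```

```bash
python3 - <<'E'
from h import *
o=get_obs();print(o['force'],o['moment'],o['tool_pos'])
lean(o['tool_pos'][:2])
E
```

```text
[-0.85516579 -0.20127075  2.28923045] [-0.12691988  0.6384812   0.03937083] [0.59185072 0.20926656 0.11198793]
z 0.01 n 37 S [-0.039  0.012]
z 0.02 n 29 S [-0.04   0.011]
z 0.03 n 30 S [-0.04   0.007]
z 0.04 n 39 S [-0.039  0.012]
z 0.05 n 37 S [-0.042  0.011]
z 0.06 n 34 S [-0.041  0.01 ]
z 0.07 n 34 S [-0.042  0.009]
z 0.08 n 27 S [-0.043  0.   ]
z 0.09 n 12 S [-0.044 -0.03 ]
z 0.10 n 15 S [-0.044 -0.029]
z 0.11 n 13 S [-0.045 -0.03 ]
z 0.12 n 12 S [-0.045 -0.028]
```

Emit:
{"fn": "move_arm", "kwargs": {
  "commands": [
    [[0,0,0,0],[0,0,0,0],[0,0,0,0],[0,0,0,0],[0,0,0,0],[0,0,0,0]]
  ],
  "jaw": 8.7
}}

```text
clock: 9.75
tool_pos: [0.5913, 0.2091, 0.1126]
orientation: [-75.7, 90.0, 33.0]
force: [0.9, 0.3, -0.2]
opening: 0.0868
```

Emit:
{"fn": "move_arm", "kwargs": {
  "commands": [
    [[-1,0,0,0],[-3,0,0,0],[-4,0,0,0],[-2,2.5,0,0],[0,2.5,0,0],[0,2.5,0,0],[0,0,0,0],[0,0,0,0]]
  ]
}}

```text
clock: 10.55
tool_pos: [0.5204, 0.1851, 0.2139]
orientation: [-77.0, 89.9, 31.7]
force: [0.6, 0.1, 0.4]
opening: 0.0868
```

```bash
python3 - <<'E'
from h import *
o=get_obs();print(o['clock'],o['force'],o['tool_pos'])
lean([.5919,.2093])
p,d,T,K=look('wrist','w2.png'); W=world(d,T,K)
for n in ('wrist','side','top'):
    if n=='top': look('top')
    s=np.load(n+'.npz'); W=world(s['d'],s['T'],s['K']).reshape(-1,3)
    q=W[(W[:,2]>.11)&(W[:,2]<.13)&(abs(W[:,0]-.58)<.06)&(abs(W[:,1]-.205)<.06)]
    if len(q)>10: print(n,len(q),cv2.minAreaRect(q[:,:2].astype(np.float32)*1000),np.percentile(q[:,2],[2,50,98]))
E
```

```text
10.55 [0.62525933 0.05237414 0.39002593] [0.52035748 0.18512009 0.21388024]
z 0.01 n 38 S [-0.038  0.015]
z 0.02 n 32 S [-0.038  0.011]
z 0.03 n 37 S [-0.038  0.013]
z 0.04 n 35 S [-0.038  0.013]
z 0.05 n 35 S [-0.038  0.013]
z 0.06 n 37 S [-0.038  0.013]
z 0.07 n 37 S [-0.038  0.015]
z 0.08 n 39 S [-0.038  0.013]
z 0.09 n 36 S [-0.038  0.01 ]
z 0.10 n 37 S [-0.038  0.014]
z 0.11 n 44 S [-0.038  0.013]
z 0.12 n 24 S [-0.036  0.011]
wrist 2529 ((580.4036254882812, 204.55462646484375), (57.24720001220703, 56.64372634887695), 18.594873428344727) [0.11168341 0.11952607 0.12089623]
side 348 ((581.7621459960938, 207.53543090820312), (56.26424026489258, 58.77677536010742), 19.242202758789062) [0.11238779 0.12108561 0.12498574]
top 82 ((592.7958984375, 208.37754821777344), (28.675579071044922, 54.15178298950195), 19.856735229492188) [0.1143213  0.12010358 0.12377207]
```

View pics/w2.png

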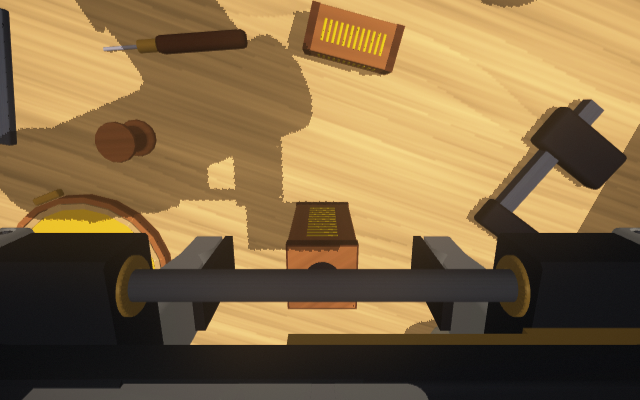

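The wrist view shows the cassette standing free and upright (end face at 322,275; centre (0.580,0.205), top at 120 mm). Now I regrip it from above.

Emit:
{"fn": "move_arm", "kwargs": {
  "commands": [
    [[0,-2.5,0,0],[0,-2.5,0,0],[2,-1.3,0,0],[3,0,0,0],[3,0,0,0],[0,0,0,0],[0,0,0,0]]
  ]
}}

```text
clock: 11.4
tool_pos: [0.5803, 0.2051, 0.1324]
orientation: [127.8, 89.9, -123.4]
force: [-0.2, 0.6, 0.5]
opening: 0.087
```

```bash
python3 - <<'E'
from h import *
go([.5804,.2046,.09],108.6)
E
```

```text
tool pos [0.5803 0.2051 0.1324] axes x [-0. -0. -1.] y [-0.947 -0.321  0.001] z [-0.321  0.947 -0.001] shift cm [ 4.24  0.   -0.05] spin 0.0023310332316237798
```

Emit:
{"fn": "move_arm", "kwargs": {
  "commands": [
    [[2,0,0,0],[1.5,0,0,0],[0.7,0,0,0],[0,0,0,0]]
  ]
}}

```text
clock: 11.8
tool_pos: [0.5803, 0.2054, 0.0912]
orientation: [-96.1, 90.0, 12.7]
force: [0.8, -0.2, -0.2]
opening: 0.0871
```

Emit:
{"fn": "move_arm", "kwargs": {
  "commands": [
    [[0,0,0,0],[0,0,0,0],[0,0,0,0],[0,0,0,0],[0,0,0,0],[0,0,0,0]]
  ],
  "jaw": 5.0
}}

```text
clock: 12.4
tool_pos: [0.58, 0.2053, 0.0909]
orientation: [-87.4, 90.0, 21.3]
force: [-1.3, 0.2, 3.2]
opening: 0.0558
```

Emit:
{"fn": "move_arm", "kwargs": {
  "commands": [
    [[-2,0,0,0],[-4,0,0,0],[-4,0,0,0],[-4,0,0,0],[-4,0,0,0],[-4,0,0,0],[-3,0,0,0],[0,0,0,0]]
  ]
}}

```text
clock: 13.2
tool_pos: [0.5813, 0.2057, 0.3455]
orientation: [-81.4, 89.6, 27.3]
force: [-0.2, 0.0, -2.3]
opening: 0.0559
```

```bash
python3 - <<'E'
from h import *
o=get_obs();print(o['force'],o['opening'])
z=np.load('top.npz'); W=world(z['d'],z['T'],z['K'])
w=W[165:245,315:400].reshape(-1,3); hsv=cv2.cvtColor(z['p'],cv2.COLOR_RGB2HSV)[165:245,315:400].reshape(-1,3)
# dark base plate pixels
m=(hsv[:,2]<95)&(hsv[:,1]<110)&(w[:,2]>.004)&(w[:,2]<.018)
q=w[m][:,:2]; img=None
r=cv2.minAreaRect(q.astype(np.float32)*1000); print('plate',m.sum(),r)
m2=(w[:,2]>.185)&(w[:,2]<.215); q=w[m2]
print('tops',np.c_[q[np.argsort(q[:,0])]].round(3)[::6].tolist())
go([.535+.09,-.186,.34],98)
E
```

```text
[-0.23375339  0.01334941 -2.25810781] 0.055914300739336946
plate 494 ((557.7615356445312, -161.35671997070312), (165.9072723388672, 145.43814086914062), 8.495813369750977)
tops [[0.485, -0.164, 0.203], [0.488, -0.164, 0.201], [0.491, -0.165, 0.195], [0.494, -0.168, 0.19], [0.494, -0.227, 0.197], [0.497, -0.224, 0.204], [0.499, -0.159, 0.195], [0.5, -0.215, 0.185], [0.503, -0.217, 0.189], [0.506, -0.225, 0.193], [0.509, -0.225, 0.191], [0.514, -0.233, 0.199], [0.548, -0.153, 0.193], [0.554, -0.157, 0.186], [0.557, -0.15, 0.19], [0.559, -0.153, 0.199], [0.56, -0.216, 0.193], [0.562, -0.158, 0.2], [0.563, -0.205, 0.191], [0.564, -0.152, 0.2], [0.566, -0.217, 0.191], [0.571, -0.206, 0.202], [0.574, -0.213, 0.199], [0.585, -0.181, 0.197], [0.588, -0.184, 0.202], [0.59, -0.175, 0.202], [0.591, -0.187, 0.199], [0.594, -0.172, 0.199]]
tool pos [0.5813 0.2057 0.3455] axes x [ 0.01  0.   -1.  ] y [-0.947 -0.321 -0.007] z [-0.321  0.947  0.001] shift cm [  0.45   8.45 -38.5 ] spin 0.18733515169240897
```

Emit:
{"fn": "move_arm", "kwargs": {
  "commands": [
    [[0,0.4,-2,0],[0,0.8,-3.8,0],[0,0.8,-3.8,0],[0,0.8,-3.8,0],[0,0.8,-3.8,0],[0,0.8,-3.8,0],[0,0.8,-3.8,0],[0,0.8,-3.8,0]]
  ]
}}

```text
clock: 14.0
tool_pos: [0.6143, -0.0863, 0.3392]
orientation: [60.5, 89.9, 169.2]
force: [1.3, 0.0, -1.4]
opening: 0.0562
```

Emit:
{"fn": "move_arm", "kwargs": {
  "commands": [
    [[0,0.8,-3.8,0],[0,0.8,-3.8,0],[0,0.8,-2.3,0.06],[0,0,0,0.06],[0,0,0,0.06],[0,0,0,0],[0,0,0,0]]
  ]
}}

```text
clock: 14.7
tool_pos: [0.6236, -0.1862, 0.3396]
orientation: [68.2, 89.9, 166.7]
force: [-0.8, 0.4, -1.0]
opening: 0.0557
```

```bash
python3 - <<'E'
from h import *
o=get_obs();print(o['clock'],o['force'],o['moment'],o['qvel'].round(2))
go([.528,-.189,.34],98.6)
p,d,T,K=look('wrist','w3.png')
E
```

```text
14.7 [-0.79544854  0.37763974 -1.00440167] [-0.04489717  0.02104031  0.01876202] [ 0.26 -0.37  0.33  0.06 -0.13  0.02]
tool pos [ 0.6236 -0.1862  0.3396] axes x [-0.  0. -1.] y [-0.989 -0.148  0.001] z [-0.148  0.989  0.001] shift cm [-0.03  9.5   1.14] spin -0.0015437290421300353
```

View pics/w3.png

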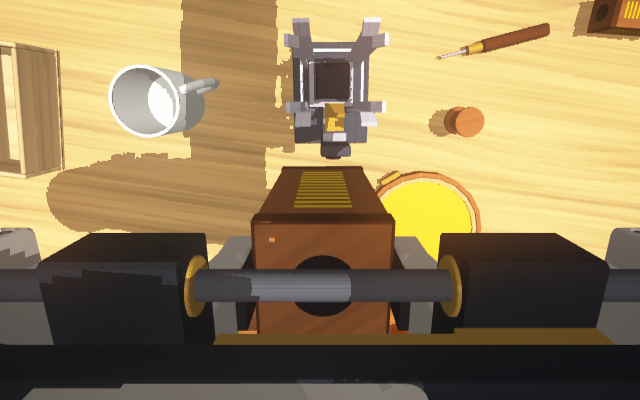

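The wrist view shows the shaft from above, with flared post tips at about (289,38), (381,38), (290,105), (378,105) and the brass catch at (335,120). The cassette is square to it. Next I measure both in the tool frame.

```bash
python3 - <<'E'
from h import *
s=np.load('wrist.npz'); W=world(s['d'],s['T'],s['K'])
T=toolT(); Q=(W-T[:3,3])@T[:3,:3]  # tool coords
v,u=np.mgrid[:400,:640]
hs=cv2.cvtColor(s['p'],cv2.COLOR_RGB2HSV)
reg=(v<170)&(u>270)&(u<400)
for lo,hi in ((.193,.21),(.178,.19),(.12,.16)):
    m=reg&(W[...,2]>lo)&(W[...,2]<hi)&(hs[...,1]<60)
    q=Q[m]*1000
    r=cv2.minAreaRect(q[:,1:].astype(np.float32)); print(lo,m.sum(),r)
    n,l,st,ce=cv2.connectedComponentsWithStats(m.astype(np.uint8))
    for i in range(1,n):
        if st[i,4]>15:
            k=Q[l==i]*1000; print('  px',ce[i].round(0),st[i,4],'y',np.percentile(k[:,1],[2,98]).round(1),'z',np.percentile(k[:,2],[2,98]).round(1),'h',np.median(W[...,2][l==i]).round(3))
# follower (dark square) 
m=reg&(W[...,2]>.095)&(W[...,2]<.112); q=Q[m]*1000
n,l,st,ce=cv2.connectedComponentsWithStats(m.astype(np.uint8)); i=1+st[1:,4].argmax(); k=Q[l==i]*1000
print('follower',st[i,4],cv2.minAreaRect(k[:,1:].astype(np.float32)))
# cassette top face and inner side face
m=(v>225)&(v<335)&(u>240)&(u<400)&(hs[...,1]>90)
k=Q[m]*1000; print('cass x hist',np.percentile(k[:,0],[5,50,95]))
t=k[abs(k[:,0]-np.median(k[:,0]))<4]; print('top y',np.percentile(t[:,1],[1,99]),'z',np.percentile(t[:,2],[1,99]),cv2.minAreaRect(t[:,1:].astype(np.float32)))
m=(v>170)&(v<214)&(u>250)&(u<395)&(hs[...,0]<25)&(Q[...,0]<.1)&(abs(Q[...,2])<.04)&(Q[...,1]<.06)
k=Q[m]*1000
for x0 in range(-30,100,20):
    t=k[(k[:,0]>x0)&(k[:,0]<x0+20)]
    if len(t)>20: print('face x',x0,len(t),'y',np.percentile(t[:,1],[5,50,95]).round(1),'z',np.percentile(t[:,2],[1,99]).round(1))
E
```

```text
0.193 1628 ((80.93306732177734, 10.176223754882812), (81.64979553222656, 107.25), 89.95037078857422)
  px [300.  24.] 226 y [125.7 134.4] z [-23.6 -11.7] h 0.2
  px [371.  24.] 224 y [126.3 134.4] z [30.9 43.5] h 0.2
  px [382.  40.] 153 y [115.  123.5] z [42.4 50.8] h 0.2
  px [289.  40.] 139 y [114.5 122.9] z [-30.6 -22.5] h 0.2
  px [380. 106.] 123 y [64.1 72.7] z [42.9 50.9] h 0.2
  px [291. 107.] 118 y [63.9 71.9] z [-30.5 -22.7] h 0.2
  px [303. 121.] 175 y [52.6 60.6] z [-23.4 -10.9] h 0.2
  px [368. 120.] 164 y [53.5 61.1] z [31.3 43.9] h 0.2
  px [336. 151.] 302 y [28.2 36. ] z [-1.8 22.9] h 0.2
0.178 297 ((93.25691986083984, 9.408401489257812), (67.41010284423828, 67.01404571533203), 88.99871826171875)
  px [369.  39.] 103 y [114.7 126.2] z [30.8 41.9] h 0.187
  px [301.  39.] 92 y [114.4 124.8] z [-23.5 -11.7] h 0.188
  px [302. 110.] 44 y [62.8 71.9] z [-22.5 -11.3] h 0.189
  px [368. 109.] 57 y [61.1 71.8] z [31.2 43.4] h 0.188
0.12 375 ((85.30742645263672, 11.324804306030273), (67.46705627441406, 81.97716522216797), 86.9434814453125)
  px [362.  48.] 143 y [114.7 126.6]
[... 190 characters left out ...]
h 0.149
  px [355. 112.] 22 y [59.9 63.7] z [31.  35.8] h 0.134
follower 1213 ((93.54253387451172, 10.202714920043945), (35.64089584350586, 35.695011138916016), 0.024350160732865334)
cass x hist [-29.55973276 -28.42729214 -24.96428371]
top y [-22.77389814  25.79148742] z [-28.04811127  27.761576  ] ((1.3150196075439453, 0.9392204284667969), (60.721248626708984, 50.239723205566406), 89.81554412841797)
face x -30 732 y [27.3 27.6 28. ] z [-27.1  26.8]
face x -10 1368 y [27.3 27.6 28.1] z [-27.4  26.5]
face x 10 995 y [27.3 27.6 28.1] z [-27.4  26.4]
face x 30 757 y [27.3 27.6 28. ] z [-27.3  26.3]
face x 50 564 y [27.4 27.6 28.1] z [-27.6  25.9]
face x 70 118 y [27.4 27.5 27.7] z [-27.5  26. ]
```

Emit:
{"fn": "move_arm", "kwargs": {
  "commands": [
    [[0,1.5,0.2,0],[0,2.5,0.3,0],[0,2.5,0.3,0],[0,2,0.2,0],[0,0.9,0.06,0],[1.5,0,0,0],[1.5,0,0,0],[0,0,0,0]]
  ]
}}

```text
clock: 15.55
tool_pos: [0.5286, -0.1891, 0.3086]
orientation: [66.7, 89.8, 165.1]
force: [0.4, -0.7, -2.2]
opening: 0.0557
```

```bash
python3 - <<'E'
from h import *
o=get_obs();print(o['clock'],o['force'],o['moment'],o['tool_pos'])
c=np.array([.6236,-.1862])+.094*np.array([-.989,-.148])+.0106*np.array([-.148,.989]); print(c)
go([*c,.305],98.6)
p,d,T,K=look('wrist','w4.png'); W=world(d,T,K); Q=(W-T[:3,3])@T[:3,:3]
v,u=np.mgrid[:400,:640]; hs=cv2.cvtColor(p,cv2.COLOR_RGB2HSV)
m=(W[...,2]>.19)&(W[...,2]<.21)&(hs[...,1]<60)&(abs(Q[...,1])<.1)&(abs(Q[...,2])<.08)
n,l,st,ce=cv2.connectedComponentsWithStats(m.astype(np.uint8))
for i in range(1,n):
    if st[i,4]>15:
        k=Q[l==i]*1000; print('  px',ce[i].round(0),st[i,4],'y',np.percentile(k[:,1],[2,98]).round(1),'z',np.percentile(k[:,2],[2,98]).round(1))
E
```

```text
15.55 [ 0.35119819 -0.71292396 -2.1981224 ] [ 0.0173245   0.07000955 -0.00932703] [ 0.52855457 -0.18909721  0.30855414]
[ 0.5290652 -0.1896286]
tool pos [ 0.5286 -0.1891  0.3086] axes x [-0.  0. -1.] y [-0.989 -0.147  0.003] z [-0.147  0.989  0.001] shift cm [ 0.36 -0.04 -0.06] spin -0.0023663030582404833
```

Emit:
{"fn": "move_arm", "kwargs": {
  "commands": [
    [[0.5,0,-0.05,0],[0.5,0,0,0],[0.5,0,0,0],[0.5,0,0,0],[0.5,0,0,0],[0.5,0,0,0]]
  ]
}}

```text
clock: 16.2
tool_pos: [0.5294, -0.1901, 0.2801]
orientation: [82.6, 90.0, -179.0]
force: [-0.6, 1.0, -1.8]
opening: 0.0561
```

```bash
python3 - <<'E'
from h import *
o=get_obs();print(o['clock'],o['force'],o['moment'],o['tool_pos'])
E
```

```text
16.2 [-0.59492924  1.04335759 -1.8489259 ] [ 0.04803082 -0.02992226 -0.00658556] [ 0.52940529 -0.19013443  0.28010927]
```

Emit:
{"fn": "move_arm", "kwargs": {
  "commands": [
    [[0.5,0,0,0],[0.5,0,0,0],[0.5,0,0,0],[0.5,0,0,0],[0.5,0,0,0],[0.5,0,0,0]]
  ]
}}

```text
clock: 16.8
tool_pos: [0.5292, -0.1904, 0.2506]
orientation: [149.8, 90.0, -111.7]
force: [-2.7, -0.1, 2.1]
opening: 0.0561
```

Emit:
{"fn": "move_arm", "kwargs": {
  "commands": [
    [[0.5,0,0,0],[0.5,0,0,0],[0.5,0,0,0],[0.5,0,0,0],[0.5,0,0,0],[0.5,0,0,0]]
  ]
}}

```text
clock: 17.4
tool_pos: [0.5292, -0.1901, 0.2198]
orientation: [74.4, 90.0, 172.8]
force: [-2.5, 0.0, -0.7]
opening: 0.0558
```

Emit:
{"fn": "move_arm", "kwargs": {
  "commands": [
    [[0.5,0,0,0],[0.5,0,0,0],[0.5,0,0,0],[0.5,0,0,0],[0.5,0,0,0],[0,0,0,0]]
  ]
}}

```text
clock: 18.0
tool_pos: [0.5295, -0.1901, 0.1952]
orientation: [172.9, 90.0, -88.7]
force: [-2.2, 0.9, 1.8]
opening: 0.0557
```

Emit:
{"fn": "move_arm", "kwargs": {
  "commands": [
    [[0,0,0,0],[0,0,0,0],[0,0,0,0],[0,0,0,0],[0,0,0,0],[0,0,0,0]]
  ],
  "jaw": 8.0
}}

```text
clock: 18.6
tool_pos: [0.5295, -0.1901, 0.1956]
orientation: [-93.6, 90.0, 4.8]
force: [0.6, 0.2, -0.3]
opening: 0.0797
```

Emit:
{"fn": "move_arm", "kwargs": {
  "commands": [
    [[-1,0,0,0],[-2,0,0,0],[-2,0,0,0],[-1,0,0,0],[0,0,0,0],[0,0,0,0]]
  ]
}}

```text
clock: 19.2
tool_pos: [0.5292, -0.19, 0.2551]
orientation: [12.7, 90.0, 111.1]
force: [-0.6, -0.4, -0.6]
opening: 0.0797
```

Emit:
{"fn": "move_arm", "kwargs": {
  "commands": [
    [[0,0,0,0],[0,0,0,0],[0,0,0,0],[0,0,0,0],[0,0,0,0],[0,0,0,0],[0,0,0,0],[0,0,0,0]]
  ],
  "jaw": 0
}}

```text
clock: 20.0
tool_pos: [0.5294, -0.1901, 0.2556]
orientation: [-101.7, 90.0, -3.3]
force: [-0.2, 0.2, -0.1]
opening: 0.0214
```

```bash
python3 - <<'E'
from h import *
o=get_obs();print(o['clock'],o['force'],o['moment'],o['tool_pos'],o['opening'])
p,d,T,K=look('side'); 
cv2.imwrite('pics/s5.png',cv2.resize(p[120:240,260:420],None,fx=4,fy=4,interpolation=cv2.INTER_CUBIC)[:,:,::-1])
go([.5292,-.190,.24],98.6)
E
```

```text
20.0 [-0.23675829  0.23750834 -0.07484019] [-0.00413178 -0.03892949  0.00718497] [ 0.52944074 -0.19013408  0.25559138] 0.021421873345192494
tool pos [ 0.5294 -0.1901  0.2556] axes x [ 0. -0. -1.] y [-0.989 -0.146 -0.   ] z [-0.146  0.989 -0.   ] shift cm [1.56 0.02 0.02] spin -0.0032828989138475643
```

View pics/s5.png

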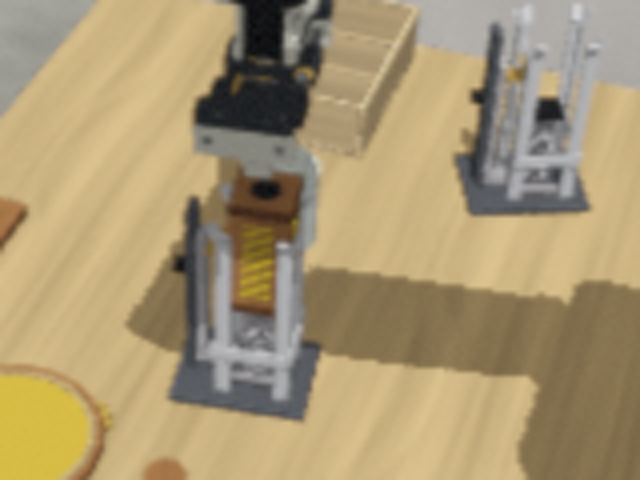

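The side crop shows the cassette (265,190) standing upright between the posts on the follower. I press with nearly closed fingers, left 10 mm apart so that they straddle the hole in the end face.

Emit:
{"fn": "move_arm", "kwargs": {
  "commands": [
    [[0,0,0,0],[0,0,0,0],[0.5,0,0,0],[0.5,0,0,0],[0.5,0,0,0],[0.3,0,0,0],[0.3,0,0,0],[0,0,0,0]]
  ],
  "jaw": 1.0
}}

```text
clock: 20.85
tool_pos: [0.5292, -0.1901, 0.234]
orientation: [72.7, 90.0, 171.1]
force: [-0.7, 0.4, 0.2]
opening: 0.0101
```

Emit:
{"fn": "move_arm", "kwargs": {
  "commands": [
    [[0.3,0,0,0],[0.3,0,0,0],[0.3,0,0,0],[0.3,0,0,0],[0.3,0,0,0],[0.3,0,0,0],[0.3,0,0,0]]
  ]
}}

```text
clock: 21.55
tool_pos: [0.5307, -0.1904, 0.2151]
orientation: [-113.8, 89.8, -15.3]
force: [-0.1, 1.3, 8.9]
opening: 0.0101
```

Emit:
{"fn": "move_arm", "kwargs": {
  "commands": [
    [[0.3,0,0,0],[0.3,0,0,0],[0.3,0,0,0],[0.3,0,0,0],[0.3,0,0,0],[0.3,0,0,0]]
  ]
}}

```text
clock: 22.15
tool_pos: [0.5311, -0.1905, 0.1976]
orientation: [-113.4, 89.7, -14.9]
force: [-1.7, 0.3, 10.2]
opening: 0.01
```

Emit:
{"fn": "move_arm", "kwargs": {
  "commands": [
    [[0.3,0,0,0],[0.3,0,0,0],[0.3,0,0,0],[0.3,0,0,0],[0.3,0,0,0],[0,0,0,0]]
  ]
}}

```text
clock: 22.75
tool_pos: [0.531, -0.1905, 0.1824]
orientation: [-114.3, 89.8, -15.8]
force: [0.2, 0.6, 9.7]
opening: 0.0102
```

Emit:
{"fn": "move_arm", "kwargs": {
  "commands": [
    [[0.2,0,0,0],[0.2,0,0,0],[0.2,0,0,0],[0.15,0,0,0],[0,0,0,0]]
  ]
}}

```text
clock: 23.25
tool_pos: [0.5312, -0.1905, 0.1752]
orientation: [-114.5, 89.7, -16.0]
force: [0.2, 1.2, 11.1]
opening: 0.0102
```

Emit:
{"fn": "move_arm", "kwargs": {
  "commands": [
    [[0.1,0,0,0],[0.1,0,0,0],[0.1,0,0,0],[0.1,0,0,0]]
  ]
}}

```text
clock: 23.65
tool_pos: [0.5314, -0.1905, 0.1715]
orientation: [-113.5, 89.7, -15.0]
force: [-1.1, 1.4, 12.6]
opening: 0.0102
```

```bash
python3 -c "
from h import *
o=get_obs();print(o['force'],o['moment'],o['tool_pos'])"
```

```text
[-1.07587624  1.39822357 12.63438451] [0.70059795 0.25701829 0.00082758] [ 0.53141506 -0.19050697  0.17154122]
```

Emit:
{"fn": "move_arm", "kwargs": {
  "commands": [
    [[0.1,0,0,0],[0.1,0,0,0],[0.1,0,0,0],[0.1,0,0,0]]
  ]
}}

```text
clock: 24.05
tool_pos: [0.5315, -0.1905, 0.1676]
orientation: [-113.6, 89.7, -15.1]
force: [-0.5, 0.7, 14.2]
opening: 0.0099
```

Emit:
{"fn": "move_arm", "kwargs": {
  "commands": [
    [[0.1,0,0,0],[0.1,0,0,0],[0.1,0,0,0]]
  ]
}}

```text
clock: 24.35
tool_pos: [0.5315, -0.1905, 0.1647]
orientation: [-113.3, 89.7, -14.8]
force: [-0.2, 1.3, 13.5]
opening: 0.0104
```

Emit:
{"fn": "move_arm", "kwargs": {
  "commands": [
    [[0.1,0,0,0],[0.1,0,0,0],[0.1,0,0,0],[0.1,0,0,0]]
  ]
}}

```text
clock: 24.75
tool_pos: [0.5316, -0.1905, 0.1607]
orientation: [-113.1, 89.7, -14.6]
force: [-2.2, 1.1, 14.9]
opening: 0.0099
```

Emit:
{"fn": "move_arm", "kwargs": {
  "commands": [
    [[0.1,0,0,0],[0.1,0,0,0],[0.1,0,0,0],[0.1,0,0,0]]
  ]
}}

```text
clock: 25.15
tool_pos: [0.5316, -0.1905, 0.1568]
orientation: [-113.1, 89.7, -14.7]
force: [-1.9, 2.4, 15.2]
opening: 0.01
```

Emit:
{"fn": "move_arm", "kwargs": {
  "commands": [
    [[0.1,0,0,0],[0.1,0,0,0],[0.1,0,0,0],[0.1,0,0,0]]
  ]
}}

```text
clock: 25.55
tool_pos: [0.5317, -0.1906, 0.1529]
orientation: [-113.2, 89.7, -14.7]
force: [-1.2, 2.2, 16.5]
opening: 0.0099
```

Emit:
{"fn": "move_arm", "kwargs": {
  "commands": [
    [[0.1,0,0,0],[0.1,0,0,0],[0.1,0,0,0],[0.1,0,0,0]]
  ]
}}

```text
clock: 25.95
tool_pos: [0.5323, -0.1904, 0.149]
orientation: [-109.5, 89.6, -11.0]
force: [0.0, 3.3, 20.3]
opening: 0.0099
```

Emit:
{"fn": "move_arm", "kwargs": {
  "commands": [
    [[0.1,0,0,0],[0,0,0,0]]
  ]
}}

```text
clock: 26.15
tool_pos: [0.5327, -0.1905, 0.149]
orientation: [-110.9, 89.6, -12.4]
force: [-1.1, 4.4, 21.7]
opening: 0.0098
```

```bash
python3 -c "
from h import *
o=get_obs();print(o['force'],o['moment'],o['tool_pos'])"
```

```text
[-1.10296368  4.42455455 21.70846995] [ 1.56794933  0.52269052 -0.03167122] [ 0.53265515 -0.19045304  0.14898926]
```

Emit:
{"fn": "move_arm", "kwargs": {
  "commands": [
    [[0.1,0,0,0],[0,0,0,0]]
  ]
}}

```text
clock: 26.35
tool_pos: [0.533, -0.1905, 0.1489]
orientation: [-112.0, 89.5, -13.5]
force: [-3.8, 4.8, 27.8]
opening: 0.0102
```

```bash
python3 - <<'E'
from h import *
o=get_obs();print(o['force'],o['moment'],o['tool_pos'])
p,d,T,K=look('wrist'); W=world(d,T,K)
cv2.imwrite('pics/w6.png',cv2.resize(p[130:350,200:440],None,fx=2.6,fy=2.6,interpolation=cv2.INTER_CUBIC)[:,:,::-1])
p,d,T,K=look('side'); W=world(d,T,K)
h=cv2.cvtColor(p,cv2.COLOR_RGB2HSV)
m=(abs(W[...,0]-.529)<.035)&(abs(W[...,1]+.19)<.035)&(h[...,1]>110)&(h[...,0]<30)&(W[...,2]<.21)&(W[...,2]>.02)
q=W[m]; print('cassette z range',np.percentile(q[:,2],[1,5,50,95,99]))
cv2.imwrite('pics/s6.png',cv2.resize(p[130:230,280:380],None,fx=6,fy=6,interpolation=cv2.INTER_CUBIC)[:,:,::-1])
E
```

```text
[-3.83803238  4.79641106 27.76737103] [2.10800478 1.28566441 0.03533943] [ 0.53295243 -0.19052896  0.14894406]
cassette z range [0.0381512  0.06770042 0.11148751 0.15013637 0.15227062]
```

View pics/s6.png

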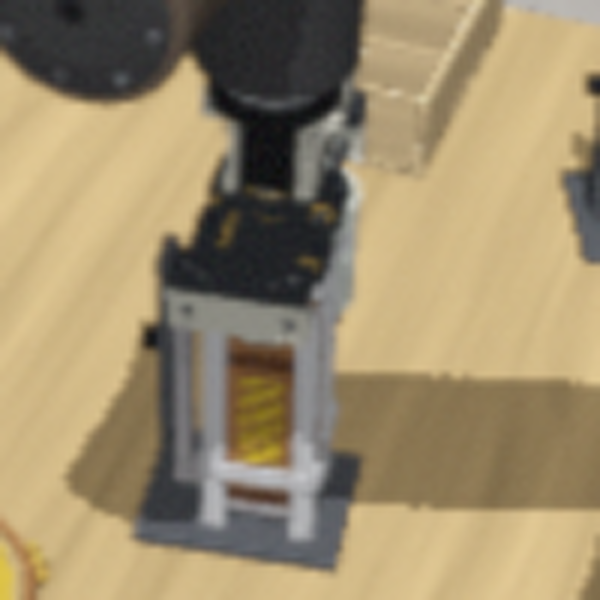

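The side crop shows the cassette fully down in the shaft: thread window at (262,420), top at about 150 mm. The tool has stalled at 149 mm under 28 N, so this is the stop. I ease off slowly and see whether the catch holds.

Emit:
{"fn": "move_arm", "kwargs": {
  "commands": [
    [[-0.1,0,0,0],[-0.1,0,0,0],[-0.1,0,0,0],[-0.1,0,0,0],[0,0,0,0]]
  ]
}}

```text
clock: 26.95
tool_pos: [0.5322, -0.1904, 0.1509]
orientation: [-109.7, 89.6, -11.3]
force: [-0.1, 1.7, 13.4]
opening: 0.0099
```

```bash
python3 - <<'E'
from h import *
o=get_obs();print(o['force'],o['moment'],o['tool_pos'])
E
```

```text
[-0.06656067  1.71266254 13.35204997] [ 0.9591638  -0.20946065 -0.02490154] [ 0.53222311 -0.1903852   0.15091195]
```

Emit:
{"fn": "move_arm", "kwargs": {
  "commands": [
    [[-0.1,0,0,0],[-0.1,0,0,0],[-0.1,0,0,0],[0,0,0,0]]
  ]
}}

```text
clock: 27.35
tool_pos: [0.5295, -0.1902, 0.1512]
orientation: [-169.6, 90.0, -71.2]
force: [0.0, 1.3, 4.9]
opening: 0.0098
```

```bash
python3 - <<'E'
from h import *
o=get_obs();print(o['force'],o['moment'],o['tool_pos'])
E
```

```text
[0.03892812 1.25135752 4.92346865] [ 0.28874378 -0.27052079  0.02409931] [ 0.5294733  -0.19018908  0.15121353]
```

The force falls while the height stays at 151 mm, so the catch is holding. I withdraw and check.

Emit:
{"fn": "move_arm", "kwargs": {
  "commands": [
    [[-0.2,0,0,0],[-0.5,0,0,0],[-1,0,0,0],[-2,0,0,0],[-4,0,0,0],[-4,0,0,0],[-3,0,0,0],[0,0,0,0]]
  ]
}}

```text
clock: 28.15
tool_pos: [0.5312, -0.1908, 0.3038]
orientation: [-109.8, 89.5, -11.4]
force: [0.9, -0.7, -0.4]
opening: 0.0094
```

Emit:
{"fn": "move_arm", "kwargs": {
  "commands": [
    [[-2,-3,0,0],[0,-3,0,0],[0,-3,0,0],[0,0,0,0],[0,0,0,0]]
  ]
}}

```text
clock: 28.65
tool_pos: [0.6184, -0.1768, 0.317]
orientation: [77.2, 89.9, 175.6]
force: [-0.2, -0.1, 0.3]
opening: 0.01
```

```bash
python3 - <<'E'
from h import *
o=get_obs();print(o['clock'],o['force'],o['tool_pos'])
p,d,T,K=look('wrist'); W=world(d,T,K); h=cv2.cvtColor(p,cv2.COLOR_RGB2HSV)
m=(abs(W[...,0]-.529)<.028)&(abs(W[...,1]+.19)<.028)&(W[...,2]>.08)
q=W[m]; print('in-shaft z',len(q),np.percentile(q[:,2],[5,25,50,75,95]))
ys,xs=np.where(m); r,c=int(ys.mean()),int(xs.mean()); print(r,c)
a,b=max(r-90,0),max(c-110,0)
cv2.imwrite('pics/w7.png',cv2.resize(p[a:a+180,b:b+220],None,fx=3,fy=3,interpolation=cv2.INTER_CUBIC)[:,:,::-1])
E
```

```text
28.65 [-0.16391018 -0.1450656   0.32934057] [ 0.61836312 -0.17678486  0.31697974]
in-shaft z 5214 [0.14957215 0.15042503 0.15109503 0.15262308 0.47485626]
104 322
```

View pics/w7.png

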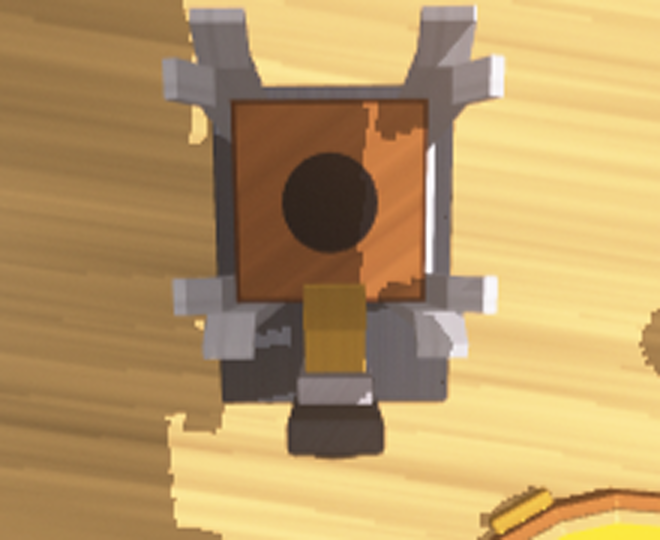

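The crop shows the brass catch (335,325) lapping over the cassette's top edge; the cassette is square in the shaft with its top at 151 mm.

```bash
python3 -c "
from h import *
print(close_job())"
```

```text
the job is handed in; nothing more can be done
None
```

The cassette is seated and latched in the magazine nearest the base, and the job was handed in at about 28.7 s of the 67 s allowed.

- **Standing it up:** I gripped the larger cassette by one end and swung it down in the pads with short jerks. I then eased it upright on the bench and let go; the camera showed it standing free, with its top at 120 mm.
- **Inserting and pressing:** I took it again from above and lowered it between the posts onto the follower. I released it there and pressed it down with the nearly closed fingertips. It met the stop with its top at about 149 mm; the highest force read was 28 N.
- **Catch check:** On easing off, the top rose about 2 mm to 151 mm. The force then fell to zero while the cassette stayed put. The last wrist view showed the catch over its top end, with the gripper clear.

- **Force while standing it up:** the wrist force read up to 33 N once, when I pressed the leaning cassette onto the bench.
- **Slight drift:** the tool moved sideways by about 4 mm under the pressing force, with no visible effect.
- **Bystanders:** I did not re-measure them. The planned paths kept clear of them, and none looked moved in the later views that showed them.

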